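# Open the press-and-turn transport pot and rack its vial

## Task

Unpack the amber vial from the white transport pot that stands in the bench clamp: push its yellow safety cap straight down against the spring until you feel it bottom, turn it anticlockwise about a fifth of a turn while keeping it pressed, lift it off and stand it mouth down, wholly on the white bench pad. Then lift out the amber vial and stand it fully home in one of the two empty holes of the blue vial block. Press gently (about 14 N is enough, and the pot must never feel more than 30 N from the cap), keep the amber vial upright and leave the other things on the bench where they are.

Things in the scene. Friction and masses are not known exactly. Their poses are not given: they have to be found in the camera images.
- cap: yellow press-and-turn safety cap, a ribbed hollow cylinder 62 mm across, 50 mm high, closed on top, about 0.1 kg. Origin: centre of its underside (the open mouth); z up along its axis. Three lugs in its skirt hook under ledges of the pot's neck; a spring inside pushes it up with 4 N when locked and 0.7 N more per mm pressed. The force between cap and pot must stay under 30 N.
- cap_top (a point): centre of the cap's flat top (two black anticlockwise arrows), 50 mm above its underside. Pressed clear of the locking teeth, the cap turns anticlockwise seen from above (positive about z): its lugs are free from 0.9 to 1.5 rad after the locked position (1.15 is best), hard stop at 1.55. Turned without enough pressing it stays blocked. Freed, it rises a few mm and lifts straight off.
- pot: white transport pot, 56 mm across, clamped upright and immovable in a grey bench clamp (base plate 160 x 86 x 8 mm, jaws 42 mm high, black knob on its -x side). Origin: on the worktop under the pot's axis; z up. Rim 80 mm above it. The locked cap's underside is 67 mm, its top 117 mm above the origin. The vial stands in a bore 25 mm wide, 31 mm deep.
- pot_rim (a point): centre of the pot's neck rim, 38 mm across (49 mm over the ledges). How deep the cap must go differs from pot to pot and cannot be seen: it clears the teeth 2 to 7.5 mm down and bottoms hard 1.6 mm below that (3.6 to 9.1 mm), where it still turns; so press until the force climbs to about 14 N and keep that while turning. Lifted 75 mm above its locked place, it is clear of the vial.
- vial: amber glass sample vial with black lid, 23 mm across (lid 21 mm), 51 mm high, 22 g; origin: centre of its underside; z up. It stands in the pot with its underside 49 mm above the pot's origin and its top 20 mm proud of the rim, hidden under the cap at first.
- vial_block: blue block, 152 (x) x 50 (y) x 36 (z) mm, fixed to the worktop, with a row of four holes along its x, 36 mm apart, 25 mm wide, 30 mm deep with a 2 mm chamfer; a vial that is home has its underside 6 mm above the worktop. Origin: centre of its underside. The two end holes hold clear vials; the two middle ones are empty.
- vial_block_hole1 (a point): centre of the mouth (36 mm above the worktop) of the empty middle hole at the block's -x side
- vial_block_hole2 (a point): centre of the mouth (36 mm above the worktop) of the empty middle hole at the block's +x side
- bench_pad: white absorbent bench pad with a pale middle, 150 x 150 x 2 mm, flat on the worktop; origin: centre of its underside, sides along its x and y
- vial_clear_a: clear glass vial, 23 x 51 mm, in an end hole of the block; bystander
- vial_clear_b: clear glass vial, 23 x 46 mm, in the other end hole of the block; bystander
- beaker: glass beaker, 54 x 67 mm; bystander
- label_tape: roll of pale yellow tape, 72 mm across, 19 mm high; bystander
- tip_box: blue box of pipette tips with its clear lid, 78 x 122 x 72 mm; bystander
Not all that is in view belongs to the job. Several things have the shape of the cap; the one meant has the colours described above.

How it is judged:
By the outcome, as a careful person would: the job done as asked, in the order asked, and still so for the second after the job is handed in, with the robot touching nothing.
It also fails if it takes over 67 s, if anything falls off the work surface, if the arm or the gripper's body presses on something with over 40 N, if the wrist force passes 120 N, or if a joint passes its speed limit or range.

## Robot

A 6-joint arm with a two-finger parallel gripper is mounted at the origin on a cart in front of the work surface, level with it; the furniture and walls round the work are solid. World frame = base frame: x ahead of the robot, y to its left, z up, the work surface at z = 0. Lengths are in mm, angles in rad, forces in N, time in s.
With the tool pointing down it reaches from about 275 to 750 mm from the base axis. Payload 10.2 kg.
Tool frame: the origin (TCP) lies midway between the tips of the shut fingers; the grasp point (between the pads) lies 19 mm behind it; z points along the fingers, y is the line along which they close (so a half turn about z gives the same grasp; the last joint's range is limited). The gripper opens to 85 mm and grips with 20 to 120 N. Pads are 22 mm wide; open, the fingers measure 114 mm over their backs; the gripper's body (76 mm by 85 mm) begins 54 mm behind the grasp point. The pads swing forward as they close: fully open they stand 13 mm farther back than shut.
Start: joints at [0.91, 0.313, 1.498, -0, 1.331, -0.223], TCP at [222.586, 475.486, 231.294] pointing down, gripper open.
Joint ranges: [-2.94, 2.94], [-0.97, 2.17], [0.19, 2.56], [-1.23, 4.37], [0.02, 3.11], [-2.88, 2.88]. Speed limits (rad/s): [2.39, 2.39, 3.01, 3.14, 3.14, 3.14].

## Interface

Orientations are given as a unit quaternion [w, x, y, z].
In Python, from rig import ctrl gives the robot as it stands.
- The arm moves only by the tool send_rows, never from a script. Its argument "targets" is a list of rows, each a list of 7 numbers: the closure, from -1 (fully open) to 1 (shut), so that 0 is half open, then the shift along the tool's x, y, z in m, then the turn, a rotation vector about the tool's x, y, z in rad. In form: [[claw, dx, dy, dz, ax, ay, az], ...]. A call has exactly 10 rows; each row shifts and turns the commanded pose from where the row before left it, along the tool's axes as they then stand; what a row does not reach is not made up. A row lasts 1/8 s, in which the tool goes at most 62.5 mm and 10.7 degrees, less where a joint would pass 70% of its speed; a pose out of reach is approached as far as the arm can. A call with a gripper value outside its range is refused whole. The fingers move at their own pace and stop on an object; "squeeze" is the grip in N (left out, the last holds). Time passes only in rows, so rows that do not move let the fingers close, or fill a call up. It gives the time, the measured TCP pose, the force, the opening and the grip force at its end, in the units of the state.
- ctrl.sense(): the state, without advancing time (a new reading comes with each control period).
- ctrl.capture(name): name is "side" or "top"; returns a dict with "img" (420x560x3 uint8, red, green, blue), "camera_matrix" (3x3 intrinsics, pixels), "R" (3x3) and "t" (3): a world point X has camera coordinates R X + t. Camera axes: x right, y down, z forward; pixel columns grow to the right and rows downward; lengths in mm; the calibration is good to about 2 mm. A picture is of the moment at which its call begins. There is no depth.
- ctrl.finish_job(): hands the job in; it is judged then, once.
Trained networks look in a picture, given as the dict that the camera call returned (one of the last four; its "shot" number tells which), for a name from the list of things; names that differ only in an ending like _2 or _b are one class to them, and where a whole thing is asked for, a point or a joint stands for the part that bears it (a point fixed in the world has none). Each returns a list of dicts, best first, with "score" (0 to 1); they miss things now and then, are a little off and sometimes report something else, mostly with a low value. They report only what shows in the picture. A call takes as long as a camera call. They do not tell look-alikes from the thing itself.
- ctrl.boxes_of(query, picture): "extent" ([left, top, width, height] in pixels, round what is visible of it).
- ctrl.landmark_of(query, picture): "point" ([column, row] in pixels: a listed point, or the origin of a listed thing).
The state is a dict: "time_s": time; "joints": joint angles; "dq": joint speeds; "tau": joint torques, N m; "eef_pos": TCP position; "ee_rot": TCP orientation; "force": force on the tool from outside, world axes, zero at the start; "wrist_torque": the same for the moment, N m; "grip_width": opening from 0.0 (shut) to 1.0 (fully open); "grip_force": force on a finger pad.
Only numpy, scipy, OpenCV 4.12 (cv2) and the standard library are available. Lean on these libraries where they do the work, as an engineer would, in place of code of your own. Each camera call takes 0.05 s, during which the arm holds its last target. There are 200 camera calls.

## Working session

There is one attempt and no reset: what is moved stays moved. The work goes in short steps, Python scripts to look and compute and a tool call to move; the robot and the scene stay as the last step left them, time stands still between calls to the robot, and variables do not carry over. Pictures are saved under pics/ and viewed, at most 10 in all, crops included, and the job is handed in when it is done.

Besides the shell and the picture viewer there is one more tool, called after ">>>" by a JSON object that holds its "method" and its "body", one argument or row to a line. send_rows: Moves the arm, as the interface text tells. Its arguments: {"type":"object","properties":{"targets":{"type":"array"},"squeeze":{"type":"number"}},"required":["targets"]}

```bash
ls; mkdir -p pics; cat > h.py <<'E'
import numpy as np, cv2
from rig import ctrl
def save(p,n): cv2.imwrite(f'pics/{n}.png',p['img'][:,:,::-1])
def ray(p,uv):
    K=np.array(p['camera_matrix']);R=np.array(p['R']);t=np.array(p['t'])
    d=R.T@np.linalg.solve(K,[uv[0],uv[1],1]);return -R.T@t,d
def atz(p,uv,z):
    c,d=ray(p,uv);return c+d*(z-c[2])/d[2]
def proj(p,X):
    K=np.array(p['camera_matrix']);q=K@(np.array(p['R'])@np.array(X,float)+np.array(p['t']));return q[:2]/q[2]
E
python3 - <<'E'
from h import *
for n in ['top','side']:
    p=ctrl.capture(n);save(p,n+'0')
    print(n,'cam',ray(p,(280,210))[0].round())
    for q,z in [('cap_top',117),('pot',0),('vial_block_hole1',36),('vial_block_hole2',36),('vial_block',0),('bench_pad',0),('cap',67)]:
        for r in ctrl.landmark_of(q,p)[:4]: print(q,np.round(r['point'],1),round(r['score'],2),atz(p,r['point'],z).round(1))
s=ctrl.sense();print({k:np.round(v,3) for k,v in s.items()})
E
```

```text
pics
top cam [ 452.  -17. 1383.]
cap_top [285.4 187.8] 0.98 [575.1 -52.4 117. ]
cap_top [225.1 176.8] 0.93 [604.2 105.1 117. ]
cap_top [276.1 226.7] 0.91 [473.6 -27.9 117. ]
cap_top [332. 185.] 0.17 [ 582.2 -174.3  117. ]
vial_block_hole1 [333.7 196.5] 0.68 [ 558.5 -188.9   36. ]
vial_block_hole1 [338.9 206.4] 0.67 [ 530.9 -203.1   36. ]
vial_block_hole2 [333.7 196.5] 0.68 [ 558.5 -188.9   36. ]
vial_block_hole2 [338.9 206.4] 0.67 [ 530.9 -203.1   36. ]
vial_block [333.  200.9] 0.9 [ 548.7 -191.3    0. ]
bench_pad [171.6 217. ] 0.58 [503.7 268.    0. ]
cap [276.  226.8] 0.97 [474.1 -28.1  67. ]
cap [283.3 189.6] 0.72 [575.1 -48.1  67. ]
cap [226.9 178.9] 0.69 [604.5 105.   67. ]
side cam [ 424. -970.  582.]
cap_top [305.9 197.5] 0.95 [607.2  86.5 117. ]
cap_top [305.1 243.6] 0.67 [ 561.4 -166.7  117. ]
cap_top [260.6 243.8] 0.55 [ 463.3 -151.1  117. ]
pot [306.7 234.1] 0.97 [610.1  89.5   0. ]
vial_block_hole1 [292.1 285. ] 0.74 [ 525.5 -204.6   36. ]
vial_block_hole1 [309.3 280.6] 0.73 [ 566.2 -193.9   36. ]
vial_block_hole1 [281.7 300.5] 0.43 [ 495.9 -256.4   36. ]
vial_block_hole2
[... 224 characters left out ...]
[261.7 209.8] 0.86 [494.  278.9   0. ]
bench_pad [304.9 211.7] 0.6 [630.6 239.8   0. ]
cap [259.6 259.1] 0.94 [ 459.9 -134.2   67. ]
cap [302.5 259.5] 0.81 [ 557.7 -152.1   67. ]
cap [304.2 212.2] 0.77 [604.2  97.6  67. ]
{'time_s': np.float64(0.8), 'joints': array([ 0.91 ,  0.313,  1.498,  0.   ,  1.331, -0.223]), 'dq': array([ 0.   ,  0.   ,  0.001,  0.001, -0.001,  0.001]), 'tau': array([  0.   , -41.213, -25.989,  -0.   ,   0.   ,  -0.   ]), 'eef_pos': array([222.563, 475.496, 231.302]), 'ee_rot': array([-0.   ,  0.217,  0.976,  0.   ]), 'force': array([-0.274,  0.342, -0.369]), 'wrist_torque': array([-0.039,  0.06 ,  0.034]), 'grip_force': np.float64(0.0), 'grip_width': np.float64(1.0)}
```

```bash
python3 - <<'E'
import cv2
a=cv2.imread('pics/top0.png')[110:310,110:376];cv2.imwrite('pics/t0c.png',cv2.resize(a,None,fx=3,fy=3,interpolation=cv2.INTER_CUBIC))
a=cv2.imread('pics/side0.png')[120:340,180:446];cv2.imwrite('pics/s0c.png',cv2.resize(a,(725,600),interpolation=cv2.INTER_CUBIC))
E
```

```text
(no output)
```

View pics/t0c.png

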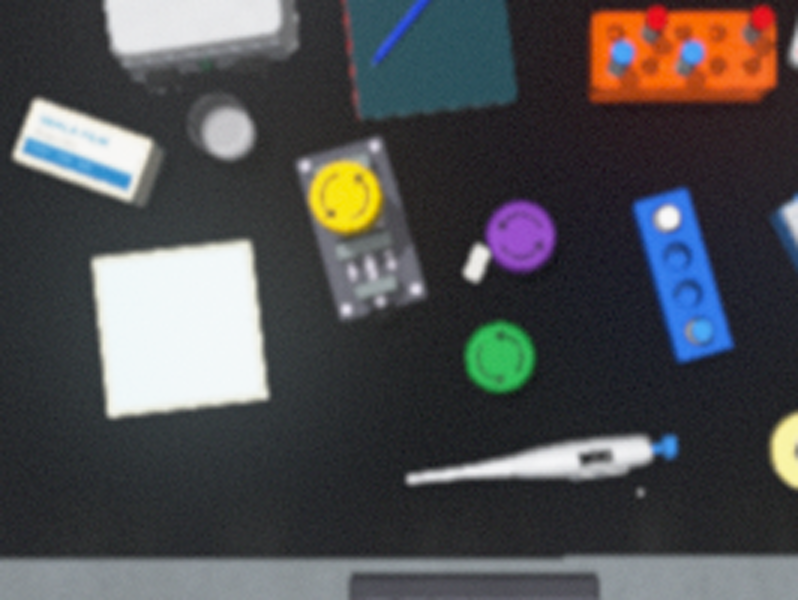

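View pics/s0c.png

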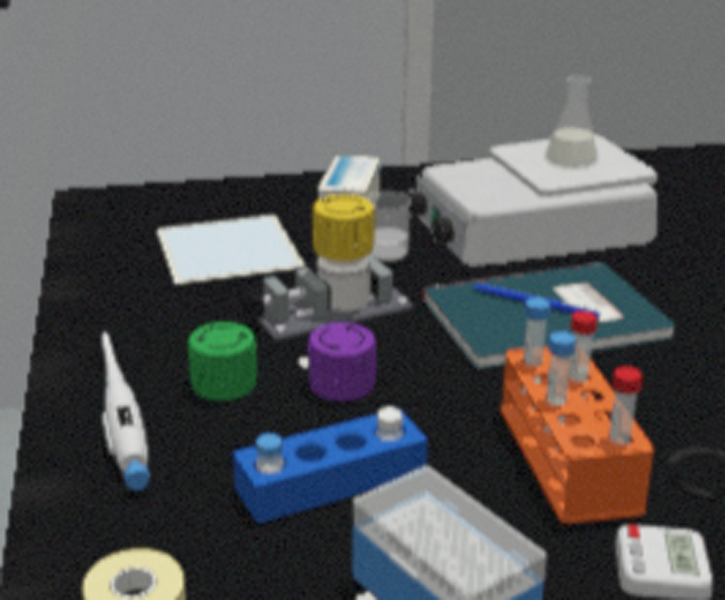

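The views show the yellow cap on the pot at top-image pixel (225,176). The purple and green look-alikes are at (285,188) and (276,227). The block is at (338,201) with its two middle holes empty, the pad is at (170,219), and the beaker is just up-left of the cap. Next I fit silhouettes for accurate poses.

```bash
cat >> h.py <<'E'
from scipy.optimize import minimize
S=8
def cyl(r,h):
    a=np.linspace(0,2*np.pi,48,endpoint=False)
    return np.array([[r*np.cos(t),r*np.sin(t),z] for z in (0,h) for t in a])
def box(a,b,h): return np.array([[i*a/2,j*b/2,z] for i in(-1,1) for j in(-1,1) for z in(0,h)])
def soft(p,M,q,z):
    c,s=np.cos(q[2]),np.sin(q[2]);X=M@np.array([[c,s,0],[-s,c,0],[0,0,1]])+[q[0],q[1],z]
    P=np.array([proj(p,x) for x in X],np.float32)
    im=np.zeros((420*S//2,560*S//2),np.uint8)
    hull=cv2.convexHull(((P+.5)*S/2-.5).astype(np.float32))
    cv2.fillConvexPoly(im,np.round(hull*16).astype(np.int32),255,shift=4)
    return cv2.resize(im,(560,420),interpolation=cv2.INTER_AREA)/255.
def fit(p,M,z,q0,mask,yaw=True):
    f=lambda q:np.abs(soft(p,M,[q[0],q[1],q[2] if yaw else 0],z)-mask).sum()/mask.sum()
    st=np.array([q0]+[np.array(q0)+d for d in ([6,0,0],[0,6,0],[0,0,.15])])
    r=minimize(f,q0,method='Nelder-Mead',options=dict(initial_simplex=st,xatol=.05,fatol=1e-5))
    return r.x.round(3),round(r.fun,3)
def mask(p,lo,hi,uv,hull=True,close=3):
    h=cv2.cvtColor(cv2.GaussianBlur(p['img'],(3,3),0),cv2.COLOR_RGB2HSV)
    m=cv2.inRange(h,lo,hi);m=cv2.morphologyEx(m,cv2.MORPH_CLOSE,np.ones((close,close)))
    n,l,st,c=cv2.connectedComponentsWithStats(m)
    k=min(range(1,n),key=lambda i:np.hypot(*(c[i]-uv))+(1e3 if st[i][4]<40 else 0))
    m=(l==k).astype(np.uint8)
    if hull:
        cs=cv2.convexHull(np.argwhere(m)[:,::-1].astype(np.int32));cv2.fillConvexPoly(m,cs,1)
    return m.astype(float)
YEL=((20,110,70),(35,255,255));BLU=((103,130,50),(125,255,255));WHT=((0,0,150),(180,60,255))
E
cat > fit0.py <<'E'
from h import *
for n,c,b,w in [('top',(225,176),(338,201),(170,219)),('side',(306,203),(301,290),(264,211))]:
    p=ctrl.capture(n)
    for nm,M,z,q0,col,uv,y in [('cap',cyl(31,50),67,[604,105,0],YEL,c,False),('block',box(152,50,36),0,[545,-195,.27],BLU,b,True),('pad',box(150,150,2),0,[497,272,0.1],WHT,w,True)]:
        m=mask(p,*col,uv);print(n,nm,int(m.sum()),fit(p,M,z,q0,m,y))
    for q,z in [('beaker',0),('pot_rim',80)]:
        for r in ctrl.landmark_of(q,p)[:2]: print(q,round(r['score'],2),atz(p,r['point'],z).round(1))
E
python3 fit0.py
```

```text
top cap 513 (array([ 6.09348e+02,  1.06991e+02, -9.60000e-02]), np.float64(0.049))
top block 1341 (array([ 5.44204e+02, -2.00714e+02,  2.87000e-01]), np.float64(0.184))
top pad 2969 (array([4.97911e+02, 2.73950e+02, 1.10000e-01]), np.float64(0.047))
beaker 0.63 [681.6 231.4   0. ]
pot_rim 0.74 [607.  106.7  80. ]
side cap 511 (array([ 6.08682e+02,  1.07380e+02, -2.80000e-02]), np.float64(0.054))
side block 2016 (array([ 5.44353e+02, -1.97468e+02,  3.41000e-01]), np.float64(0.126))
side pad 976 (array([4.98294e+02, 2.72387e+02, 1.18000e-01]), np.float64(0.044))
beaker 0.71 [691.3 239.8   0. ]
beaker 0.56 [ 540.4 -158.3    0. ]
pot_rim 0.81 [612.8 110.2  80. ]
pot_rim 0.53 [ 486.4 -312.1   80. ]
```

>>> {"method": "send_rows", "body": {
  "targets": [
    [-1,-0.0563,-0.0189,0,0,0,0],
    [-1,-0.0563,-0.0189,0,0,0,0],
    [-1,-0.0563,-0.0189,0,0,0,0],
    [-1,-0.0563,-0.0189,0,0,0,0],
    [-1,-0.0563,-0.0189,0,0,0,0],
    [-1,-0.0563,-0.0189,0,0,0,0],
    [-1,-0.0563,-0.0189,0,0,0,0],
    [-1,-0.0563,-0.0189,0,0,0,0],
    [-1,-0.0563,-0.0189,0,0,0,0],
    [-1,0,0,0.04,0,0,0]
  ],
  "squeeze": 60
}}

```text
time_s: 2.35
eef_pos: [612.8, 103.4, 192.5]
ee_rot: [0.003, 0.219, 0.976, 0.0]
force: [-0.1, 0.3, -0.8]
grip_width: 1.004
grip_force: 0.0
```

```bash
cat >> h.py <<'E'
from scipy.spatial.transform import Rotation as Ro
def st(goal=None,th=None):
    s=ctrl.sense();q=s['ee_rot'];R=Ro.from_quat([q[1],q[2],q[3],q[0]]).as_matrix()
    t=np.arctan2(R[1,1],R[0,1]);p=np.array(s['eef_pos'])
    print('t',round(s['time_s'],2),'pos',p.round(1),'th',round(t,3),'z',R[:,2].round(3),'F',np.round(s['force'],1),'w',round(s['grip_width'],3),'gf',round(s['grip_force'],1),'q6',round(s['joints'][5],2))
    if goal is not None: print('tool shift mm',(R.T@(np.array(goal)-p)).round(1))
    if th is not None: print('tool az',round((t-th+np.pi)%(2*np.pi)-np.pi,3))
    return s
E
python3 -c "
from h import *
st([609,107,80])
p=ctrl.capture('side');save(p,'s1')
for r in ctrl.landmark_of('cap_top',p)[:4]: print(r)"
```

```text
t 2.35 pos [612.8 103.4 192.5] th 1.129 z [ 0.006 -0.001 -1.   ] F [-0.1  0.3 -0.8] w 1.004 gf 0.0 q6 -1.15
tool shift mm [  5.6   1.4 112.4]
{'point': [308.2, 192.4], 'score': 0.88}
{'point': [304.7, 245.3], 'score': 0.77}
{'point': [261.2, 241.3], 'score': 0.64}
{'point': [303.7, 292.6], 'score': 0.3}
```

>>> {"method": "send_rows", "body": {
  "targets": [
    [-1,0.0055,0.0014,0,0,0,0],
    [-1,0,0,0.019,0,0,0],
    [-1,0,0,0.019,0,0,0],
    [-1,0,0,0.019,0,0,0],
    [-1,0,0,0.019,0,0,0],
    [-1,0,0,0.019,0,0,0],
    [-1,0,0,0.019,0,0,0],
    [-1,0,0,0,0,0,0],
    [-1,0,0,0,0,0,0],
    [-1,0,0,0,0,0,0]
  ]
}}

```text
time_s: 3.7
eef_pos: [605.5, 110.4, 78.7]
ee_rot: [0.001, 0.217, 0.976, 0.0]
force: [0.4, 0.1, -0.1]
grip_width: 1.005
grip_force: 0.0
```

```bash
python3 -c "
from h import *
st([609,107,78],1.133)
p=ctrl.capture('side');a=p['img'][140:280,240:390,::-1];cv2.imwrite('pics/s2.png',cv2.resize(a,(600,560),interpolation=cv2.INTER_CUBIC))"
```

```text
t 3.7 pos [605.5 110.4  78.7] th 1.133 z [ 0.002 -0.    -1.   ] F [ 0.4  0.1 -0.1] w 1.005 gf 0.0 q6 -1.14
tool shift mm [-4.6 -1.6  0.7]
tool az 0.0
```

View pics/s2.png

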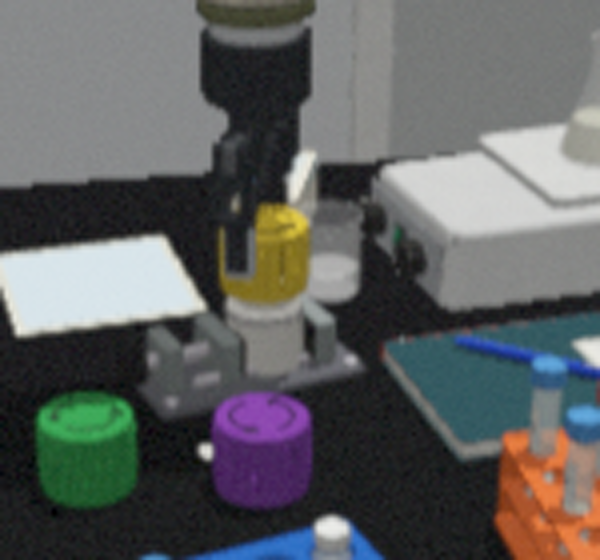

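The fingers straddle the yellow cap, with the near finger at about crop pixel (240,240), roughly 4 mm off-centre. The previous correction chased servo lag, so I undo it and close.

>>> {"method": "send_rows", "body": {
  "targets": [
    [-1,-0.0046,-0.0016,0,0,0,0],
    [-1,0,0,0,0,0,0],
    [1,0,0,0,0,0,0],
    [1,0,0,0,0,0,0],
    [1,0,0,0,0,0,0],
    [1,0,0,0,0,0,0],
    [1,0,0,0,0,0,0],
    [1,0,0,0,0,0,0],
    [1,0,0,0,0,0,0],
    [1,0,0,0,0,0,0]
  ],
  "squeeze": 60
}}

```text
time_s: 5.0
eef_pos: [608.2, 106.3, 77.4]
ee_rot: [-0.0, 0.217, 0.976, -0.001]
force: [-2.6, -4.0, 3.1]
grip_width: 0.715
grip_force: 64.4
```

```bash
python3 -c "
from h import *
st([609,107,78],1.133)"
```

```text
t 5.0 pos [608.2 106.3  77.4] th 1.133 z [-0.001 -0.001 -1.   ] F [-2.6 -4.   3.1] w 0.715 gf 64.4 q6 -1.15
tool shift mm [-0.4  1.  -0.6]
tool az -0.0
```

>>> {"method": "send_rows", "body": {
  "targets": [
    [1,0,0,0.001,0,0,0],
    [1,0,0,0.001,0,0,0],
    [1,0,0,0.001,0,0,0],
    [1,0,0,0,0,0,0],
    [1,0,0,0,0,0,0],
    [1,0,0,0,0,0,0],
    [1,0,0,0,0,0,0],
    [1,0,0,0,0,0,0],
    [1,0,0,0,0,0,0],
    [1,0,0,0,0,0,0]
  ]
}}

```text
time_s: 6.25
eef_pos: [608.3, 106.3, 75.1]
ee_rot: [-0.0, 0.217, 0.976, -0.001]
force: [-5.9, -5.3, 7.1]
grip_width: 0.714
grip_force: 65.1
```

>>> {"method": "send_rows", "body": {
  "targets": [
    [1,0.0006,-0.0014,0,0,0,0],
    [1,0,0,0.001,0,0,0],
    [1,0,0,0.001,0,0,0],
    [1,0,0,0,0,0,0],
    [1,0,0,0,0,0,0],
    [1,0,0,0,0,0,0],
    [1,0,0,0,0,0,0],
    [1,0,0,0,0,0,0],
    [1,0,0,0,0,0,0],
    [1,0,0,0,0,0,0]
  ]
}}

```text
time_s: 7.5
eef_pos: [608.1, 106.1, 73.3]
ee_rot: [0.001, 0.217, 0.976, 0.0]
force: [-0.8, -0.3, 5.8]
grip_width: 0.713
grip_force: 64.9
```

>>> {"method": "send_rows", "body": {
  "targets": [
    [1,0,0,0.001,0,0,0],
    [1,0,0,0.001,0,0,0],
    [1,0,0,0,0,0,0],
    [1,0,0,0,0,0,0],
    [1,0,0,0,0,0,0],
    [1,0,0,0,0,0,0],
    [1,0,0,0,0,0,0],
    [1,0,0,0,0,0,0],
    [1,0,0,0,0,0,0],
    [1,0,0,0,0,0,0]
  ]
}}

```text
time_s: 8.75
eef_pos: [608.1, 106.1, 71.9]
ee_rot: [0.001, 0.217, 0.976, 0.0]
force: [-3.3, -0.4, 11.6]
grip_width: 0.711
grip_force: 65.4
```

>>> {"method": "send_rows", "body": {
  "targets": [
    [1,0,0,0.0006,0,0,0],
    [1,0,0,0,0,0,0],
    [1,0,0,0,0,0,0],
    [1,0,0,0,0,0,0],
    [1,0,0,0,0,0,0],
    [1,0,0,0,0,0,0],
    [1,0,0,0,0,0,0],
    [1,0,0,0,0,0,0],
    [1,0,0,0,0,0,0],
    [1,0,0,0,0,0,0]
  ]
}}

```text
time_s: 10.0
eef_pos: [608.1, 106.0, 71.9]
ee_rot: [0.001, 0.217, 0.976, 0.0]
force: [-4.7, -0.5, 14.6]
grip_width: 0.717
grip_force: 65.9
```

>>> {"method": "send_rows", "body": {
  "targets": [
    [1,0.0007,-0.0003,0,0,0,0],
    [1,0,0,0,0,0,-0.08],
    [1,0,0,0,0,0,-0.08],
    [1,0,0,0,0,0,-0.08],
    [1,0,0,0,0,0,-0.08],
    [1,0,0,0,0,0,-0.08],
    [1,0,0,0,0,0,0],
    [1,0,0,0,0,0,0],
    [1,0,0,0,0,0,0],
    [1,0,0,0,0,0,0]
  ]
}}

```text
time_s: 11.25
eef_pos: [607.8, 105.6, 71.8]
ee_rot: [0.002, 0.019, 1.0, -0.0]
force: [-2.3, -3.1, 12.3]
grip_width: 0.714
grip_force: 65.7
```

```bash
python3 -c "
from h import *
s=st([608,106,72],1.133);print(np.round(s['wrist_torque'],2))"
```

```text
t 11.25 pos [607.8 105.6  71.8] th 1.533 z [ 0.004 -0.001 -1.   ] F [-2.3 -3.1 12.3] w 0.714 gf 65.7 q6 -1.55
tool shift mm [-0.2  0.4 -0.2]
tool az 0.4
[-0.47  0.44  0.14]
```

>>> {"method": "send_rows", "body": {
  "targets": [
    [1,0,0,0.0004,0,0,0],
    [1,0,0,0,0,0,-0.11],
    [1,0,0,0,0,0,-0.11],
    [1,0,0,0,0,0,-0.11],
    [1,0,0,0,0,0,-0.11],
    [1,0,0,0,0,0,-0.11],
    [1,0,0,0,0,0,-0.11],
    [1,0,0,0,0,0,-0.09],
    [1,0,0,0,0,0,0],
    [1,0,0,0,0,0,0]
  ]
}}

```text
time_s: 12.5
eef_pos: [608.0, 104.5, 71.8]
ee_rot: [0.002, -0.349, 0.937, -0.002]
force: [-4.1, -7.9, 16.3]
grip_width: 0.712
grip_force: 65.9
```

```bash
python3 -c "
from h import *
s=st([608,106,72],1.133);print(np.round(s['wrist_torque'],2))"
```

```text
t 12.5 pos [608.  104.5  71.8] th 2.283 z [ 0.004 -0.002 -1.   ] F [-4.1 -7.9 16.3] w 0.712 gf 65.9 q6 -2.3
tool shift mm [-1.   1.1 -0.2]
tool az 1.15
[-1.32  0.66  0.28]
```

>>> {"method": "send_rows", "body": {
  "targets": [
    [1,0.0015,-0.0007,0,0,0,0],
    [1,0,0,-0.003,0,0,0],
    [1,0,0,-0.003,0,0,0],
    [1,0,0,-0.003,0,0,0],
    [1,0,0,-0.003,0,0,0],
    [1,0,0,-0.003,0,0,0],
    [1,0,0,0,0,0,0],
    [1,0,0,0,0,0,0],
    [1,0,0,0,0,0,0],
    [1,0,0,0,0,0,0]
  ]
}}

```text
time_s: 13.75
eef_pos: [606.8, 104.0, 84.1]
ee_rot: [0.001, -0.349, 0.937, -0.001]
force: [8.4, -1.4, -1.9]
grip_width: 0.713
grip_force: 66.5
```

>>> {"method": "send_rows", "body": {
  "targets": [
    [1,-0.001,-0.0009,-0.005,0,0,0],
    [1,0,0,-0.011,0,0,0],
    [1,0,0,-0.011,0,0,0],
    [1,0,0,-0.011,0,0,0],
    [1,0,0,-0.011,0,0,0],
    [1,0,0,-0.011,0,0,0],
    [1,0,0,-0.011,0,0,0],
    [1,0,0,-0.011,0,0,0],
    [1,0,0,-0.011,0,0,0],
    [1,0,0,0,0,0,0]
  ]
}}

```text
time_s: 15.0
eef_pos: [607.6, 104.3, 178.3]
ee_rot: [0.001, -0.349, 0.937, -0.0]
force: [0.1, -0.1, -1.4]
grip_width: 0.711
grip_force: 66.7
```

```bash
python3 -c "
from h import *
s=st([498,273,110],1.133)
p=ctrl.capture('side');a=p['img'][90:280,200:400,::-1];cv2.imwrite('pics/s3.png',cv2.resize(a,(600,570),interpolation=cv2.INTER_CUBIC))
for n in('side','top'):
  p=ctrl.capture(n)
  for q,z in(('vial',49),('pot_rim',80)):
    for r in ctrl.landmark_of(q,p)[:2]: print(n,q,np.round(r['point'],1),round(r['score'],2),atz(p,r['point'],z).round(1))
"
```

```text
t 15.0 pos [607.6 104.3 178.3] th 2.283 z [ 0.002 -0.    -1.   ] F [ 0.1 -0.1 -1.4] w 0.711 gf 66.7 q6 -2.3
tool shift mm [-27.2 199.4  68.1]
tool az 1.15
side vial [305.6 217.3] 0.5 [608.8 100.6  49. ]
side pot_rim [307.9 205.6] 0.75 [617.5 112.2  80. ]
top pot_rim [224.7 178.2] 0.88 [604.9 109.7  80. ]
```

View pics/s3.png

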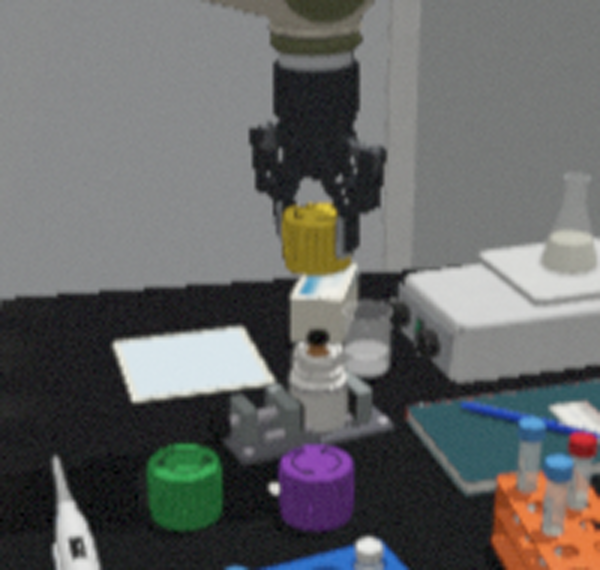

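The cap is off at crop pixel (312,240), and the amber vial stands in the pot with its black lid at (317,340). Next I carry the cap to the pad.

>>> {"method": "send_rows", "body": {
  "targets": [
    [1,-0.0054,0.04,0.012,0,0,0],
    [1,-0.0054,0.04,0.012,0,0,0],
    [1,-0.0054,0.04,0.012,0,0,0],
    [1,-0.0054,0.04,0.012,0,0,0],
    [1,-0.0054,0.04,0.012,0,0,0],
    [1,0,0,0.03,0,0,0],
    [1,0,0,0.03,0,0,0],
    [1,0,0,0.025,0,0,0],
    [1,0,0,0.012,0,0,0],
    [1,0,0,0,0,0,0]
  ]
}}

```text
time_s: 16.6
eef_pos: [496.8, 273.3, 20.0]
ee_rot: [-0.0, -0.349, 0.937, 0.0]
force: [1.0, -0.5, -1.5]
grip_width: 0.716
grip_force: 66.8
```

```bash
python3 -c "
from h import *
s=st([498,273,13],1.133)"
```

```text
t 16.6 pos [496.8 273.3  20. ] th 2.283 z [-0.001 -0.    -1.   ] F [ 1.  -0.5 -1.5] w 0.716 gf 66.8 q6 -1.99
tool shift mm [-0.7 -0.9  7. ]
tool az 1.15
```

>>> {"method": "send_rows", "body": {
  "targets": [
    [1,0,0,0.003,0,0,0],
    [1,0,0,0.002,0,0,0],
    [1,0,0,0.001,0,0,0],
    [1,0,0,0.001,0,0,0],
    [1,0,0,0.001,0,0,0],
    [1,0,0,0,0,0,0],
    [1,0,0,0,0,0,0],
    [1,0,0,0,0,0,0],
    [1,0,0,0,0,0,0],
    [1,0,0,0,0,0,0]
  ]
}}

```text
time_s: 17.85
eef_pos: [497.1, 273.4, 13.1]
ee_rot: [0.0, -0.349, 0.937, -0.0]
force: [-2.5, -1.0, 6.9]
grip_width: 0.715
grip_force: 67.6
```

>>> {"method": "send_rows", "body": {
  "targets": [
    [1,0,0,-0.001,0,0,0],
    [-1,0,0,0,0,0,0],
    [-1,0,0,0,0,0,0],
    [-1,0,0,0,0,0,0],
    [-1,0,0,0,0,0,0],
    [-1,0,0,-0.015,0,0,0],
    [-1,0,0,-0.03,0,0,0],
    [-1,0,0,-0.04,0,0,0],
    [-1,0,0,-0.05,0,0,0],
    [-1,0,0,0,0,0,0]
  ]
}}

```text
time_s: 19.1
eef_pos: [498.7, 273.9, 153.2]
ee_rot: [0.004, -0.349, 0.937, -0.0]
force: [0.9, -0.6, 0.2]
grip_width: 0.999
grip_force: 0.0
```

```bash
python3 - <<'E'
from h import *
p=ctrl.capture('side');print('cap',fit(p,cyl(31,50),2,[498,273,0],mask(p,*YEL,proj(p,[498,273,27])),False))
# vial lid (dark) on the white pot: look
for n in('side','top'):
  p=ctrl.capture(n);c=proj(p,[608.5,106,95]).astype(int)
  a=p['img'][c[1]-35:c[1]+40,c[0]-50:c[0]+50,::-1];cv2.imwrite(f'pics/v_{n}.png',cv2.resize(a,(400,300),interpolation=cv2.INTER_CUBIC))
  print(n,c,proj(p,[608.5,106,100]).round(1))
a=np.hstack([cv2.imread('pics/v_side.png'),cv2.imread('pics/v_top.png')]);cv2.imwrite('pics/v.png',a)
st([608,106,150],1.85)
E
```

```text
cap (array([ 4.99270e+02,  2.84914e+02, -1.61000e-01]), np.float64(0.076))
side [305 201] [305.2 200.3]
top [225 176] [225.4 176. ]
t 19.25 pos [496.6 273.2 148. ] th 2.283 z [-0.001 -0.    -1.   ] F [-0.1 -0.8 -0. ] w 0.999 gf 0.0 q6 -1.99
tool shift mm [  24.9 -199.4   -2.1]
tool az 0.433
```

View pics/v.png

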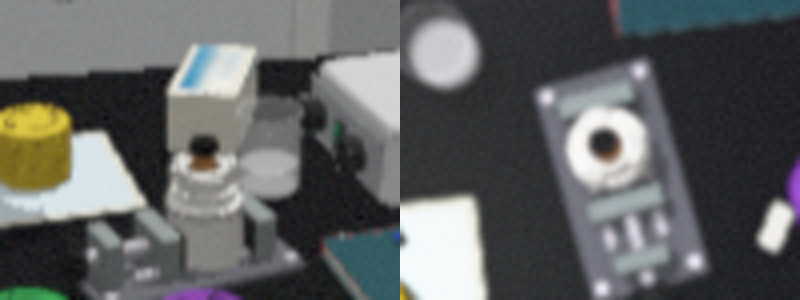

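>>> {"method": "send_rows", "body": {
  "targets": [
    [-1,0.006,-0.05,0,0,0,0],
    [-1,0.006,-0.05,0,0,0,0],
    [-1,0.006,-0.05,0,0,0,0],
    [-1,0.0066,-0.0504,0,0,0,0],
    [-1,0,0,0,0,0,0.145],
    [-1,0,0,0,0,0,0.144],
    [-1,0,0,0,0,0,0.144],
    [-1,0,0,0.015,0,0,0],
    [-1,0,0,0.015,0,0,0],
    [-1,0,0,0,0,0,0]
  ],
  "squeeze": 30
}}

```text
time_s: 20.5
eef_pos: [608.3, 105.6, 116.0]
ee_rot: [-0.002, -0.14, 0.99, 0.0]
force: [0.1, 0.0, 1.3]
grip_width: 1.0
grip_force: 0.0
```

```bash
python3 - <<'E'
from h import *
p=ctrl.capture('top');print('cap',fit(p,cyl(31,50),2,[498,273,0],mask(p,*YEL,proj(p,[498,273,27])),False))
m=mask(p,*BLU,(338,201),close=9);print('block',m.sum(),fit(p,box(152,50,36),0,[544,-199,.28],m))
p=ctrl.capture('side');m=mask(p,*YEL,proj(p,[498,273,27]));print('cap',fit(p,cyl(31,50),2,[498,273,0],m,False),'block',fit(p,box(152,50,36),0,[544,-199,.28],mask(p,*BLU,(301,290),hull=False,close=9)))
save(p,'s4')
st([609,105.5,83],1.85)
E
```

```text
cap (array([4.98011e+02, 2.75692e+02, 3.60000e-02]), np.float64(0.196))
block 1331.0 (array([ 5.44952e+02, -1.98638e+02,  2.57000e-01]), np.float64(0.179))
cap (array([ 4.99270e+02,  2.84914e+02, -1.61000e-01]), np.float64(0.076)) block (array([ 5.44663e+02, -1.97667e+02,  3.34000e-01]), np.float64(0.145))
t 20.6 pos [609.3 105.6 118.1] th 1.851 z [-0. -0. -1.] F [ 0.1  0.4 -0.2] w 1.001 gf 0.0 q6 -1.87
tool shift mm [ 0.3 -0.  35.1]
tool az 0.001
```

>>> {"method": "send_rows", "body": {
  "targets": [
    [-1,0,0,0.012,0,0,0],
    [-1,0,0,0.012,0,0,0],
    [-1,0,0,0.011,0,0,0],
    [-1,0,0,0,0,0,0],
    [0,0,0,0,0,0,0],
    [1,0,0,0,0,0,0],
    [1,0,0,0,0,0,0],
    [1,0,0,0,0,0,0],
    [1,0,0,0,0,0,0],
    [1,0,0,0,0,0,0]
  ],
  "squeeze": 30
}}

```text
time_s: 21.85
eef_pos: [609.5, 105.5, 83.6]
ee_rot: [0.0, -0.139, 0.99, -0.0]
force: [-0.6, 0.7, 3.0]
grip_width: 0.251
grip_force: 29.4
```

```bash
python3 - <<'E'
from h import *
st([609,105.5,83],1.85)
p=ctrl.capture('top')
a=p['img'][160:245,300:380,::-1];a=cv2.resize(a,(560,595),interpolation=cv2.INTER_CUBIC)
c,s=np.cos(.275),np.sin(.275)
for x,y in [(-76,-25),(76,-25),(76,25),(-76,25),(-18,0),(18,0)]:
  q=proj(p,[544.5+c*x-s*y,-199.5+s*x+c*y,36]);cv2.circle(a,tuple(int(v) for v in ((q-[300,160]+.5)*7)),4,(0,255,0),1)
cv2.imwrite('pics/blk.png',a)
p=ctrl.capture('side')
for q in('vial_block_hole1','vial_block_hole2'):
  for n in ('top','side'):
    p=ctrl.capture(n)
    if q[-1]=='1':
      for r in ctrl.landmark_of(q,p)[:3]: print(n,np.round(r['point'],1),round(r['score'],2),atz(p,r['point'],36).round(1))
E
```

```text
t 21.85 pos [609.5 105.5  83.6] th 1.85 z [ 0.001 -0.    -1.   ] F [-0.6  0.7  3. ] w 0.251 gf 29.4 q6 -1.87
tool shift mm [0.5 0.1 0.6]
tool az -0.0
top [334.5 192.5] 0.88 [ 569.6 -191.2   36. ]
top [341.1 207.7] 0.56 [ 527.3 -209.2   36. ]
side [296.3 286.1] 0.9 [ 534.1 -210.2   36. ]
side [307.8 282.4] 0.62 [ 561.6 -200.3   36. ]
```

View pics/blk.png

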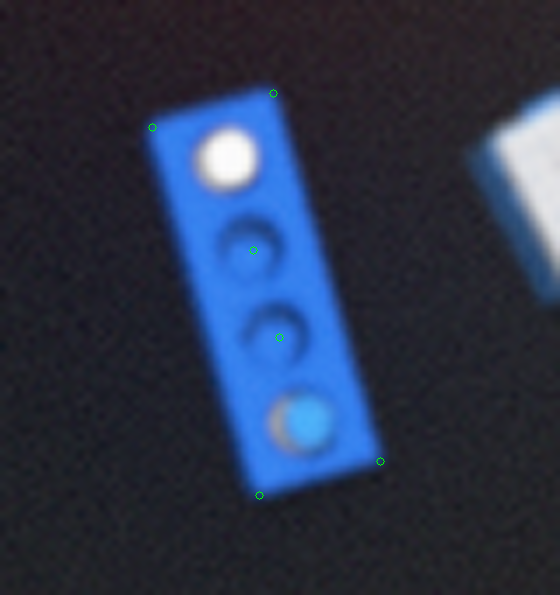

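The view shows the block with its two empty holes at crop (250,247) and (275,337). My estimate is within about 2 mm. I refine it with the half-level edge and lift the vial meanwhile.

>>> {"method": "send_rows", "body": {
  "targets": [
    [1,0,0,-0.003,0,0,0],
    [1,0,0,-0.006,0,0,0],
    [1,0,0,-0.008,0,0,0],
    [1,0,0,-0.01,0,0,0],
    [1,0,0,-0.01,0,0,0],
    [1,0,0,-0.01,0,0,0],
    [1,0,0,-0.01,0,0,0],
    [1,0,0,-0.01,0,0,0],
    [1,0,0,-0.01,0,0,0],
    [1,0,0,0,0,0,0]
  ]
}}

```text
time_s: 23.5
eef_pos: [609.6, 105.6, 161.2]
ee_rot: [0.001, -0.139, 0.99, -0.0]
force: [-0.0, 0.1, -0.8]
grip_width: 0.249
grip_force: 29.4
```

```bash
cat > blk.py <<'E'
from h import *
for n,uv,z0 in (('top',(338,201),0),('side',(301,290),0)):
    p=ctrl.capture(n);im=cv2.resize(p['img'],None,fx=4,fy=4,interpolation=cv2.INTER_CUBIC).astype(int)
    d=cv2.GaussianBlur((im[...,2]-im[...,0]).astype(np.float32),(9,9),0)
    u=[int(4*v) for v in uv]; top=np.percentile(d[u[1]-60:u[1]+60,u[0]-60:u[0]+60],70)
    m=(d>top*(.5 if n=='top' else .4)).astype(np.uint8);k,l,s,c=cv2.connectedComponentsWithStats(m)
    i=min((j for j in range(1,k) if s[j][4]>2000),key=lambda j:np.hypot(*(c[j]-u)));m=(l==i).astype(np.uint8)
    if n=='top': m=cv2.morphologyEx(m,cv2.MORPH_OPEN,np.ones((9,9)))
    cs=cv2.convexHull(np.argwhere(m)[:,::-1].astype(np.int32))
    m*=0;cv2.fillConvexPoly(m,cs,1);m=cv2.resize(m.astype(float),(560,420),interpolation=cv2.INTER_AREA)
    for M,z,w in((box(152,50,36),0,'full'),(box(152,50,.1),36,'topface')):print(n,w,round(m.sum()),fit(p,M,z,[544.5,-199.5,.28],m))
st()
E
python3 blk.py
```

```text
top full 1116 (array([ 5.45721e+02, -2.00277e+02,  2.72000e-01]), np.float64(0.026))
top topface 1116 (array([ 5.44970e+02, -1.97613e+02,  2.71000e-01]), np.float64(0.101))
side full 1929 (array([ 5.46080e+02, -1.97158e+02,  3.21000e-01]), np.float64(0.09))
side topface 1929 (array([ 5.42146e+02, -2.33453e+02,  4.64000e-01]), np.float64(0.482))
t 23.6 pos [609.2 105.6 160.1] th 1.85 z [-0. -0. -1.] F [ 0.5 -0.1  0. ] w 0.249 gf 29.4 q6 -1.87
```

>>> {"method": "send_rows", "body": {
  "targets": [
    [1,0.0204,-0.0345,0,0,0,0],
    [1,0.0204,-0.0345,0,0,0,0],
    [1,0.0204,-0.0345,0,0,0,0],
    [1,0.0204,-0.0346,0,0,0,0],
    [1,0.0205,-0.0346,0,0,0,0],
    [1,0.0205,-0.0346,0,0,0,0],
    [1,0.0205,-0.0346,0,0,0,0],
    [1,0.0205,-0.0346,0,0,0,0],
    [1,0,0,0.025,0,0,0],
    [1,0,0,0.025,0,0,0]
  ]
}}

```text
time_s: 24.85
eef_pos: [527.9, -205.8, 109.3]
ee_rot: [-0.0, -0.139, 0.99, 0.0]
force: [-0.4, 0.7, -0.3]
grip_width: 0.251
grip_force: 29.4
```

>>> {"method": "send_rows", "body": {
  "targets": [
    [1,0,0,0.018,0,0,0],
    [1,0,0,0,0,0,0],
    [1,0,0,0,0,0,0],
    [1,0,0,0,0,0,0],
    [1,0,0,0,0,0,0],
    [1,0,0,0,0,0,0],
    [1,0,0,0,0,0,0],
    [1,0,0,0,0,0,0],
    [1,0,0,0,0,0,0],
    [1,0,0,0,0,0,0]
  ]
}}

```text
time_s: 26.1
eef_pos: [528.3, -205.3, 92.3]
ee_rot: [-0.0, -0.139, 0.99, 0.0]
force: [0.0, 1.0, -0.0]
grip_width: 0.252
grip_force: 29.4
```

```bash
python3 - <<'E'
from h import *
st([528.3,-205.4,80],1.843)
p=ctrl.capture('side');a=p['img'][220:340,230:380,::-1];cv2.imwrite('pics/s5.png',cv2.resize(a,(750,600),interpolation=cv2.INTER_CUBIC))
E
```

```text
t 26.1 pos [ 528.3 -205.3   92.3] th 1.85 z [-0.  0. -1.] F [ 0.  1. -0.] w 0.252 gf 29.4 q6 -2.43
tool shift mm [ 0.  -0.1 12.3]
tool az 0.007
```

View pics/s5.png

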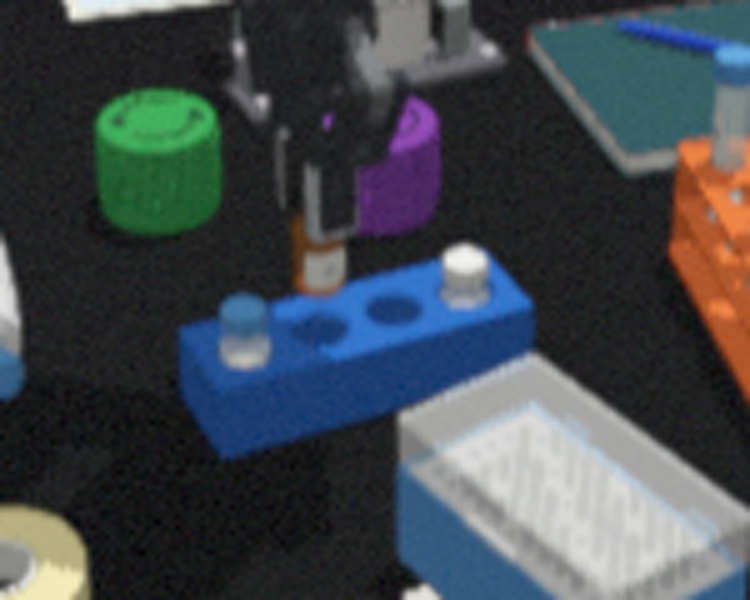

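The vial hangs upright over hole 1, with its bottom at crop (320,290) and the hole mouth at (320,328). I lower it and watch the force.

>>> {"method": "send_rows", "body": {
  "targets": [
    [1,0,0,0.01,0,0,0],
    [1,0,0,0.006,0,0,0],
    [1,0,0,0.003,0,0,0],
    [1,0,0,0.003,0,0,0],
    [1,0,0,0.003,0,0,0],
    [1,0,0,0.002,0,0,0],
    [1,0,0,0,0,0,0],
    [1,0,0,0,0,0,0],
    [1,0,0,0,0,0,0],
    [1,0,0,0,0,0,0]
  ]
}}

```text
time_s: 27.4
eef_pos: [528.3, -205.3, 65.4]
ee_rot: [0.0, -0.139, 0.99, -0.0]
force: [-0.9, 0.2, 0.0]
grip_width: 0.246
grip_force: 29.4
```

>>> {"method": "send_rows", "body": {
  "targets": [
    [1,0,0,0.005,0,0,0],
    [1,0,0,0.005,0,0,0],
    [1,0,0,0.005,0,0,0],
    [1,0,0,0.004,0,0,0],
    [1,0,0,0.002,0,0,0],
    [1,0,0,0.001,0,0,0],
    [1,0,0,0,0,0,0],
    [1,0,0,0,0,0,0],
    [1,0,0,0,0,0,0],
    [1,0,0,0,0,0,0]
  ]
}}

```text
time_s: 28.65
eef_pos: [528.3, -205.3, 43.3]
ee_rot: [0.0, -0.139, 0.99, -0.0]
force: [-0.1, -0.3, 0.3]
grip_width: 0.246
grip_force: 29.4
```

>>> {"method": "send_rows", "body": {
  "targets": [
    [1,0,0,0.001,0,0,0],
    [1,0,0,0.001,0,0,0],
    [1,0,0,0.0007,0,0,0],
    [1,0,0,0.0005,0,0,0],
    [1,0,0,0,0,0,0],
    [1,0,0,0,0,0,0],
    [1,0,0,0,0,0,0],
    [1,0,0,0,0,0,0],
    [1,0,0,0,0,0,0],
    [1,0,0,0,0,0,0]
  ]
}}

```text
time_s: 29.9
eef_pos: [528.5, -205.4, 40.5]
ee_rot: [0.0, -0.139, 0.99, -0.0]
force: [-0.8, 0.8, 4.9]
grip_width: 0.25
grip_force: 29.9
```

>>> {"method": "send_rows", "body": {
  "targets": [
    [1,0,0,-0.0008,0,0,0],
    [1,0,0,0,0,0,0],
    [0.2,0,0,0,0,0,0],
    [0,0,0,0,0,0,0],
    [0,0,0,0,0,0,0],
    [0,0,0,-0.01,0,0,0],
    [0,0,0,-0.02,0,0,0],
    [0,0,0,-0.04,0,0,0],
    [0,0,0,-0.05,0,0,0],
    [0,0,0,-0.05,0,0,0]
  ]
}}

```text
time_s: 31.15
eef_pos: [528.1, -205.2, 213.3]
ee_rot: [0.0, -0.139, 0.99, -0.0]
force: [-0.1, -0.5, -0.5]
grip_width: 0.5
grip_force: 0.0
```

>>> {"method": "send_rows", "body": {
  "targets": [
    [0,0,0,-0.05,0,0,0],
    [0,0.05,0,0,0,0,0],
    [0,0.05,0,0,0,0,0],
    [0,0.05,0,0,0,0,0],
    [0,0,0,0,0,0,0],
    [0,0,0,0,0,0,0],
    [0,0,0,0,0,0,0],
    [0,0,0,0,0,0,0],
    [0,0,0,0,0,0,0],
    [0,0,0,0,0,0,0]
  ]
}}

```text
time_s: 32.4
eef_pos: [384.2, -246.6, 260.8]
ee_rot: [-0.0, -0.139, 0.99, 0.0]
force: [-0.7, -0.1, 0.2]
grip_width: 0.497
grip_force: 0.0
```

```bash
python3 - <<'E'
from h import *
st()
p=ctrl.capture('top');print('cap',fit(p,cyl(31,50),2,[498,273,0],mask(p,*YEL,proj(p,[498,273,27])),False))
a=p['img'][150:280,130:350,::-1];a=cv2.resize(a,(798,472),interpolation=cv2.INTER_CUBIC)[:, :798]
cv2.imwrite('pics/f_top.png',a)
p=ctrl.capture('side');b=p['img'][160:340,220:440,::-1];cv2.imwrite('pics/f_side.png',cv2.resize(b,(733,600),interpolation=cv2.INTER_CUBIC))
E
```

```text
t 32.4 pos [ 384.2 -246.6  260.8] th 1.85 z [-0.  0. -1.] F [-0.7 -0.1  0.2] w 0.497 gf 0.0 q6 -2.68
cap (array([4.98011e+02, 2.75692e+02, 3.60000e-02]), np.float64(0.199))
```

View pics/f_top.png

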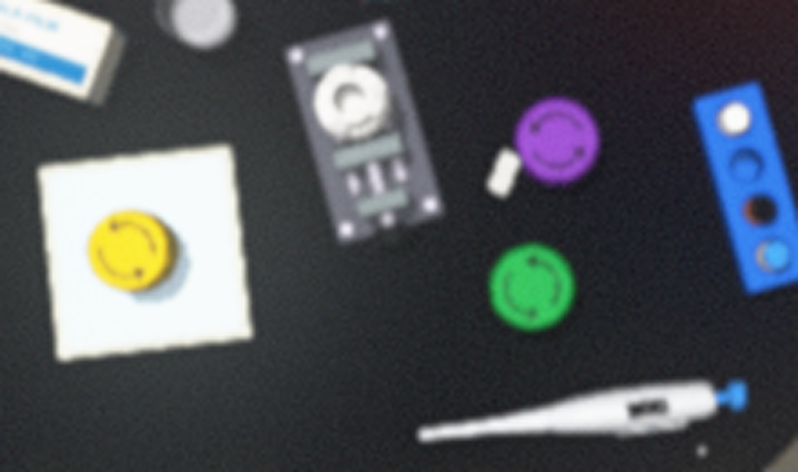

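View pics/f_side.png

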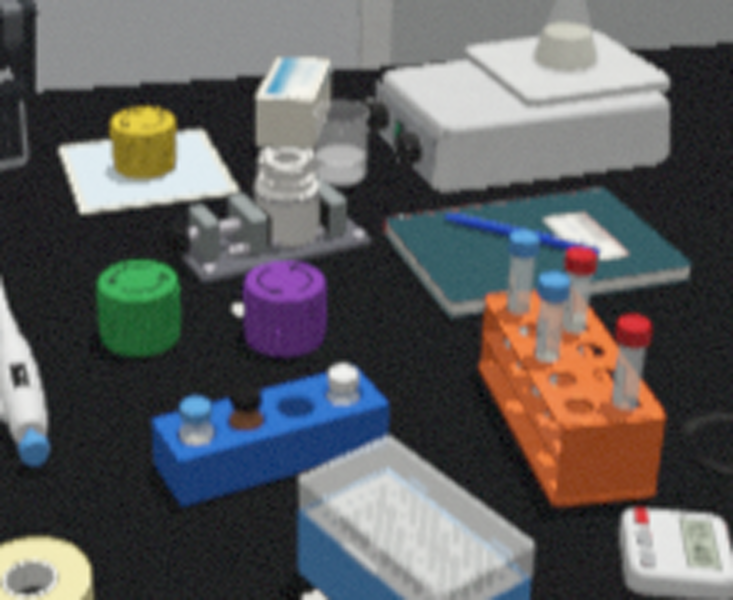

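The cap stands mouth down inside the pad, at top crop (130,250) and side crop (143,140). The amber vial sits home in hole 1 at the same height as its neighbours, at side crop (247,405), and nothing else has moved.

```bash
python3 -c "
from rig import ctrl
print(ctrl.finish_job())"
```

```text
the job is handed in; nothing more can be done
None
```

The job is handed in at about 32 s: the yellow cap stands mouth down on the bench pad, the amber vial is home in the −x middle hole of the blue block, and no other item was seen to have moved.

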